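# Row of three cleaning tablets in the counting tray

## Robot

A 6-joint arm with a two-finger parallel gripper is mounted at the origin on the work surface. World frame = base frame: x ahead of the robot, y to its left, z up, the work surface at z = 0. Lengths are in m, angles in rad, forces in N, time in s.
With the tool pointing down it reaches from about 0.275 to 0.875 m from the base axis. Payload 12.5 kg.
Tool frame: the origin (TCP) lies on the centre line of the jaws, within the pads' length; the fingertips stand r.finger_overhang ahead of it and the grasp point (between the pads) lies 3 mm ahead of it (r.finger_overhang is the distance from the TCP to the fingertips, in m); z points along the fingers, y is the direction in which the jaws open and shut (so a half turn about z gives the same grasp; the last joint's range is limited). The gripper opens to 85 mm and grips with 20 to 120 N. Pads are 22 mm wide; open, the fingers measure 114 mm over their backs; the gripper's body (76 mm by 85 mm) begins 54 mm behind the grasp point. The pads swing forward as they close: fully open they stand 13 mm farther back than shut.
Start: joints at [-1.391, 0.351, 1.652, -0, 1.139, -0.085], TCP at [0.144, -0.531, 0.253] pointing down, gripper open.
Joint ranges: [-2.75, 2.75], [-0.79, 2.1], [0.01, 2.65], [-1.57, 4.71], [0.07, 3.14], [-2.87, 2.87]. Speed limits (rad/s): [2.22, 2.22, 2.79, 3.14, 3.14, 3.14].

## Interface

Orientations are given as a unit quaternion [x, y, z, w].
In Python, from cell import r, optics gives the robot as it stands. The module is installed in compiled form; this text tells all that it offers. Calls block until the motion is done:
- r.move_to(position, orientation): joint-space move of the TCP to a pose.
- r.move_linear(position, rot=None, vel=0.15): straight line of the TCP; rot=None keeps the orientation; vel is the mean speed in m/s.
- r.set_joints(angles): joint-space move.
- r.set_gripper(opening, squeeze=None): opening from 0.0 (shut) to 1.0 (fully open); squeeze is the grip in N (None keeps the last); returns when the fingers have stopped.
- r.sleep(seconds).
- r.inverse_kinematics(position, orientation): joint angles nearest the present ones, or None.
- optics.get_image(name): name is "scene" or "top" or "wrist"; returns a dict with "pixels" (384x512x3 uint8, red, green, blue), "depth" (384x512 float32, m along the optical axis (not along the pixel's ray), 0 where there is no reading), "fx", "fy", "cx", "cy" (pixels), "D" ([k1, k2, p1, p2, k3] as OpenCV has them; the pictures are not rectified), "camera_from_world" (4x4, takes a point from world to camera coordinates); the wrist camera has in their place "mount" (4x4, takes a point from camera to tool coordinates, whose origin is the TCP and whose axes are the flange's). Camera axes: x right, y down, z forward; pixel columns grow to the right and rows downward; lengths in m; the calibration is good to about 2 mm. A picture is of the moment at which its call begins: read the wrist's pose just before it.
A pose or a line that the arm cannot do raises r.PlanningError and nothing moves.
- r.hand_in(): hands the job in, once; it reports no verdict.
Readings, each from a call of its own:
- r.current_t(): time.
- r.current_q(): joint angles.
- r.current_qvel(): joint speeds.
- r.current_effort(): joint torques, N m.
- r.current_tool_pos(): TCP position.
- r.current_ee_rot(): TCP orientation.
- r.current_contact_force(): force on the tool from outside, world axes, zero at the start.
- r.current_torque(): the same for the moment, N m.
- r.current_opening(): opening from 0.0 (shut) to 1.0 (fully open).
Only numpy, scipy, OpenCV 4.12 (cv2) and the standard library are available. Lean on these libraries where they do the work, as an engineer would, in place of code of your own. Each camera call takes 0.05 s, during which the arm holds its last target. There are 200 camera calls.

## Task

Fill the trough of the counting tray with exactly the three blue tablets (one is there already) and return the extra red one to the green pan on the tray's far side, sweeping them across the tray rather than picking them up. Then slide the orange follower along the trough until the three tablets are packed tight between it and the dark end stop: the stop is set differently each time, so feel for the row going firm, and do not crush them. Last, shut the clear hinged lid over the row and leave the jug and the pot where they stand.

Things in the scene. Friction and masses are not known exactly. Their poses are not given: they have to be found in the camera images.
- tray: White plastic counting tray fixed to the counter, 180 mm (x) by 255 mm (y). Origin at counter level below its middle platform; x points away from the robot, y left, turned up to 0.25 rad. Flat white platform x -45 to +35 mm, 32 mm above the counter, with no wall towards the trough (robot side) or the pan (far side). End walls at y -115..-110 and +135..+140: 40 mm high, at the trough 32 mm
- trough_end (a point): Foot of the trough's +y end wall (tray x -65, y +135 mm). Trough: yellow floor 18 mm above the counter, tray x -85 to -45 (40 wide), y -110 to +135, outer wall and rim 32 mm above the counter, level with the platform. At this end a dark adjustable stop block (37 wide, 13 high) stands firm with its face 6 to 31 mm from the end wall, set anew each time and not reported: the row is packed against it
- pan (a point): Centre of the return pan's green floor, 6 mm above the counter. The pan lies along the platform's far edge: tray x +35 to +85 mm, y -110 to +135; its far wall is 40 mm high above the counter. Axes as the tray's
- blue_a: Blue round tablet, 26 mm across, 9 mm thick, 10 to 20 g, lying flat on the platform at the start. Origin: centre of its underside; z its axis of symmetry. The three loose tablets on the platform lie about 52 mm apart in a row along the tray's y, in shuffled order
- blue_b: Second blue tablet, as blue_a, on the platform at the start
- blue_c: Third blue tablet, as blue_a, already lying in the trough near its +y end at the start
- red: The extra tablet: same size as the blue ones but red, on the platform at the start
- follower: Orange follower sliding in the trough along tray +y (travel 145 mm, about 1.2 N friction, stays where left); starts at the -y end, up to 8 mm along. Origin: trough floor, mid width, at its pushing face (nose, facing +y); axes as the tray's. Nose block y -30 to 0 mm, 38 wide, 13 high. A tight row is 69 to 78 mm long (stop to nose), as the tablets zigzag
- tab (a point): Centre of the top edge of the follower's upright tab at its rear, to be pushed from behind (from -y). Tab: 6 mm thick (follower y -30 to -24 mm), 30 mm wide in x, its top 62 mm above the counter, 30 mm above the trough's rim. Axes as the tray's
- lid (a joint): Hinge angle of the clear lid, rad: 0 shut (flat over the trough), about 1.55 to 1.8 at the start (standing up, open). The hinge has friction: it stays where it is left and takes about 1 N at the edge to move
- lid_edge (a point): Middle of the lid's free edge (dark strip). Lid 102 mm along tray y (+36 to +138, middle +87), 50 mm from hinge line to edge, 4 mm thick. The hinge line runs along tray y at tray x -90 mm, 33 mm above the counter; the lid opens upwards and towards the robot. Shut, it lies over the trough to tray x -40, its top 37 mm above the counter
- jug: Glass measuring jug on the counter, bystander; origin centre of underside; 112 mm across, 125 mm high, handle at +y
- pot: White plastic pot with green screw-top lid, bystander; origin centre of underside; 84 mm across, 100 mm high
Not all that is in view belongs to the job. What is shaped like the blue_b but pink or yellow is not meant.

How it is judged:
On the way, in this order (a step that is already met when the one before it is completed fails the run):
1. all three blue tablets lie in the trough and the red one in the return pan (x of blue_a in the frame of tray between -0.083 and -0.045 m and y of blue_a in the frame of tray between -0.085 and 0.135 m and z of each of blue_a, blue_b, blue_c in the frame of tray below 0.0235 m and x of blue_b in the frame of tray between -0.083 and -0.045 m and y of blue_b in the frame of tray between -0.085 and 0.135 m and x of blue_c in the frame of tray between -0.083 and -0.045 m and y of blue_c in the frame of tray between -0.085 and 0.135 m and x of red in the frame of tray between 0.033 and 0.085 m and y of red in the frame of tray between -0.11 and 0.135 m and z of red in the frame of tray below 0.025 m), for 0.2 s.
2. the row is packed tight: the follower presses a blue tablet with at least 2 N ((contact force between follower and blue_a above 2 N or contact force between follower and blue_b above 2 N or contact force between follower and blue_c above 2 N)), for 0.05 s.
At the end, for the whole second after the job is handed in: Lid shut (below 0.06 rad); the three blue tablets lie flat in the trough, each no more than 3 mm from its neighbour, and the follower's nose no more than 3.5 mm from the nearest one; the red tablet lies in the return pan; all at rest (all of step 1 and value of joint lid below 0.06 rad and y of any of blue_a, blue_b, blue_c in the frame of follower below 0.0165 m and (horizontal distance between blue_a and blue_b below 0.029 m or horizontal distance between blue_a and blue_c below 0.029 m) and (horizontal distance between blue_b and blue_a below 0.029 m or horizontal distance between blue_b and blue_c below 0.029 m) and (horizontal distance between blue_c and blue_a below 0.029 m or horizontal distance between blue_c and blue_b below 0.029 m) and linear speed of each of blue_a, blue_b, blue_c, red below 0.01 m/s); the robot touches nothing.
It fails at once if a tablet is lifted clear of the tray (more than 25 mm above the platform) (height (world z) of any of blue_a, blue_b, blue_c, red above 0.057 m).
It fails at once if a blue tablet is crushed (over 20 N from the follower) (contact force between follower and blue_a above 20 N or contact force between follower and blue_b above 20 N or contact force between follower and blue_c above 20 N).
It fails at once if the jug or the pot is pushed more than 20 mm (distance of any of jug, pot from where it was at the start of the episode above 0.02 m).
It also fails if it takes over 54 s, if anything falls off the work surface, if the arm or the gripper's body presses on something with over 40 N, if the wrist force passes 120 N, or if a joint passes its speed limit or range.

## Working session

There is one attempt and no reset: what is moved stays moved. The work goes in short steps, each a Python script; the robot and the scene stay as the last script left them, time stands still between calls to the robot, and variables do not carry over. Pictures are saved under pics/ and viewed, on a budget of 10 in all, crops included, one or two more only if the job needs it, and the job is handed in when it is done.

```bash
mkdir -p pics
python3 - <<'E'
from cell import r, optics
import cv2, numpy as np, pickle
d={n:optics.get_image(n) for n in("scene","top")}
pickle.dump(d,open("im0.pkl","wb"))
im=[cv2.cvtColor(d[n]["pixels"],cv2.COLOR_RGB2BGR) for n in d]
cv2.imwrite("pics/a.png",cv2.resize(np.hstack(im),(800,300),interpolation=cv2.INTER_AREA))
cv2.imwrite("pics/top.png",cv2.resize(im[1],(800,600),interpolation=cv2.INTER_CUBIC))
for n in d: print(n,d[n]["fx"],d[n]["cx"],d[n]["cy"],d[n]["D"],d[n]["camera_from_world"].tolist() if hasattr(d[n]["camera_from_world"],"tolist") else d[n]["camera_from_world"])
print(r.finger_overhang,r.current_t(),r.current_tool_pos(),r.current_ee_rot())
E
```

```text
scene 407.1817074589957 258.6040893335859 194.50511036963434 [0.02030862 0.         0.         0.         0.        ] [[0.7895965796121424, 0.6136039648751528, -0.0052360055670638605, -0.5521631566598467], [0.46436030658126576, -0.6030816677238832, -0.648584618787042, -0.1386877578867312], [-0.401131832614365, 0.5096888034329106, -0.7611245473104705, 0.991157666551479], [0.0, 0.0, 0.0, 1.0]]
top 365.6291683204517 260.7627679583285 194.27758575677174 [-0.11535158  0.          0.          0.          0.        ] [[0.011385340577528437, -0.9996431489779043, 0.024165030963632327, 0.13396677285667138], [-0.9927570414549557, -0.014190787511069164, -0.11929827405046152, 0.5969905334678604], [0.11959862315903565, -0.02263175316574719, -0.9925643420388967, 0.7900746362885608], [0.0, 0.0, 0.0, 1.0]]
0.022 0.1 [ 0.14392951 -0.53054825  0.25280816] [ 9.91246434e-01  1.32023601e-01 -2.20505284e-05 -5.24767137e-04]
```

View pics/top.png

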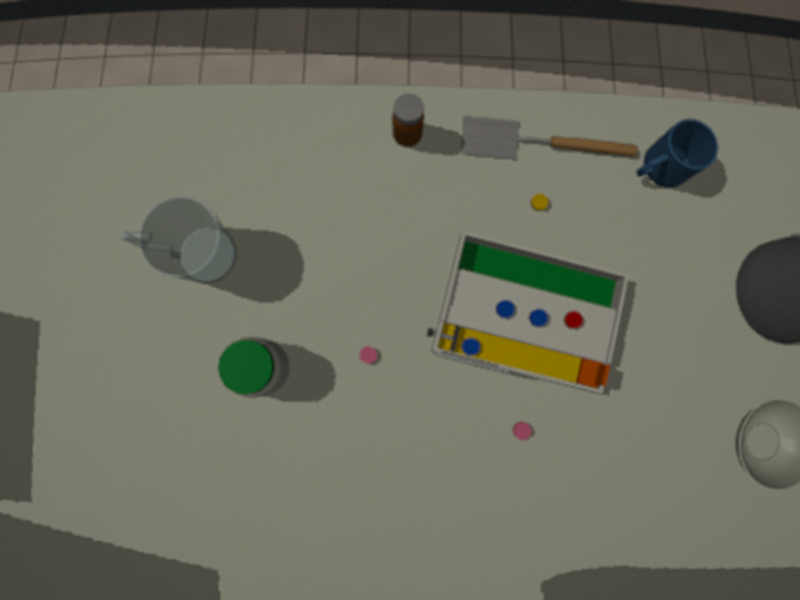

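View pics/a.png

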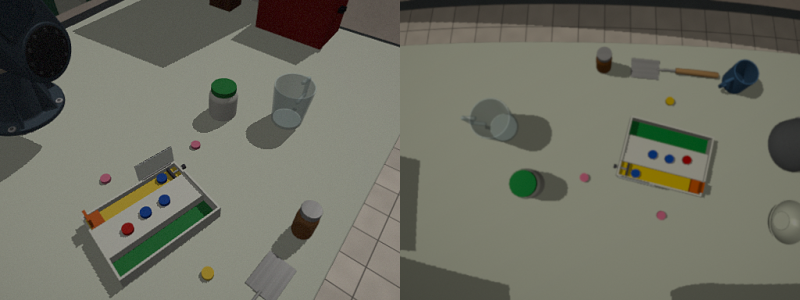

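The tray is right of centre in the top view (800 px scale). The row from +y runs blue (506,309), blue (539,318), red (573,320), with blue_c in the trough at (471,346) and the orange follower at (593,372). The pink (369,355), (523,431) and yellow (540,202) discs are distractors. The lid stands up along the tray's near-left edge.

```bash
cat > h.py <<'E'
import numpy as np, cv2
HSV=dict(blue=((105,150,60),(130,255,255)),red=((0,170,60),(4,255,255)),green=((55,120,25),(85,255,255)),yellow=((20,170,60),(32,255,255)),orange=((5,180,80),(14,255,255)))
def mask(im,c):
    h=cv2.cvtColor(im["pixels"],cv2.COLOR_RGB2HSV); m=cv2.inRange(h,*HSV[c])
    if c=="red": m|=cv2.inRange(h,(175,170,60),(180,255,255))
    return m
def blobs(m,lo=20):
    n,_,s,c=cv2.connectedComponentsWithStats(m); return [(s[i,4],c[i]) for i in range(1,n) if s[i,4]>=lo]
def w_from_c(im,T=None):
    return np.linalg.inv(im["camera_from_world"]) if T is None else T@np.array(im["mount"])
def ray(im,px,z,T=None):
    K=np.array([[im["fx"],0,im["cx"]],[0,im["fy"],im["cy"]],[0,0,1]])
    p=cv2.undistortPoints(np.float64(px).reshape(-1,1,2),K,np.array(im["D"]))[:,0]
    M=w_from_c(im,T); d=np.c_[p,np.ones(len(p))]@M[:3,:3].T; o=M[:3,3]
    return o+d*((z-o[2])/d[:,2])[:,None]
E
python3 - <<'E'
import pickle; from h import *
d=pickle.load(open("im0.pkl","rb"))
for n in d:
    im=d[n]
    for c,z in(("blue",.037),("red",.037),("orange",.031)):
        for a,p in blobs(mask(im,c)): print(n,c,a,p.round(1),ray(im,p,z).round(4))
    for c in("green","yellow"):
        m=mask(im,c); n_,l,s,ce=cv2.connectedComponentsWithStats(m)
        for i in range(1,n_):
            if s[i,4]>300:
                q=np.argwhere(l==i)[:,::-1]
                w=ray(im,q,.006 if c=="green" else .018)[:,:2].astype(np.float32)
                R=cv2.minAreaRect(w); print(n,c,s[i,4],ce[i].round(),"rect",np.round(R[0],4),np.round(R[1],4),round(R[2],1))
# top: platform edges per column
im=d["top"]
for c,f in(("green",max),("yellow",min)):
    n_,l,s,ce=cv2.connectedComponentsWithStats(mask(im,c)); idx=[i for i in range(1,n_) if s[i,4]>200 and 280<ce[i][0]<400]
    m=np.isin(l,idx); x0=305
    P=[(x,f(np.where(m[:,x])[0])+(.5 if c=="green" else -.5)) for x in range(305,375) if m[:,x].any()]
    w=ray(im,P,.032)[:,:2]; k=np.polyfit(w[:,1],w[:,0],1)
    for _ in range(4):
        e=abs(w[:,0]-np.polyval(k,w[:,1]));g=e<.0025; k=np.polyfit(w[g,1],w[g,0],1)
    print(c,"edge x=k*y+b",k,"yaw",-np.arctan(k[0]),g.sum(),len(w))
    q=np.argwhere(m)[:,::-1]; w=ray(im,q,.006 if c=="green" else .018)[:,:2]
    a=-np.arctan(k[0]); v=w@np.array([-np.sin(a),np.cos(a)]); print("  v range",np.percentile(v,[.3,1,99,99.7]).round(4))
E
```

```text
scene blue 117 [206.7 227. ] [[0.5406 0.0448 0.037 ]]
scene blue 145 [209.9 255.2] [[0.5872 0.0025 0.037 ]]
scene blue 153 [185.8 270.6] [[ 0.5752 -0.0462  0.037 ]]
scene red 168 [162.8 292.2] [[ 0.5737 -0.099   0.037 ]]
scene orange 322 [120.8 279.3] [[ 0.4952 -0.1248  0.031 ]]
scene green 669 [286. 112.] rect [0.4396 0.4507] [0.0797 0.1012] 36.7
scene green 2618 [206. 305.] rect [ 0.636  -0.0514] [0.2431 0.0343] 76.3
scene yellow 1221 [169. 253.] rect [ 0.5184 -0.0181] [0.1862 0.0301] 76.5
top blue 85 [323.1 197.4] [[0.5898 0.0006 0.037 ]]
top blue 80 [344.4 203. ] [[ 0.5778 -0.0481  0.037 ]]
top blue 77 [301.  221.4] [[0.535 0.051 0.037]]
top red 82 [366.8 204.3] [[ 0.5754 -0.1002  0.037 ]]
top orange 261 [379.2 238.6] [[ 0.4978 -0.1296  0.031 ]]
top green 1730 [344. 175.] rect [ 0.6476 -0.0568] [0.239  0.0426] 76.3
top green 933 [157. 235.] rect [0.5017 0.3798] [0.0761 0.0797] 1.2
top yellow 1164 [334. 227.] rect [ 0.5244 -0.0217] [0.1866 0.0371] 76.3
green edge x=k*y+b [0.24485235 0.63411621] yaw -0.24012797554106527 70 70
  v range [-0.0197 -0.0181  0.216   0.2177]
yellow edge x=k*y+b [0.24585171 0.54738204] yaw -0.24107059903092873 67 67
  v range [0.0113 0.0123 0.1958 0.1969]
```

Measured: yaw about -0.24 rad and tray origin about (0.583,-0.052). The platform row comes out at tray y of about +52, +2 and -49 mm, evenly 50–52 mm apart and x about -6 mm, which fits the description. Next is a wrist-camera look from above to refine this, with the jaws set.

```bash
cat >> h.py <<'E'
from scipy.spatial.transform import Rotation as Ro
import json,os
TR=json.load(open("tr.json")) if os.path.exists("tr.json") else dict(o=[.583,-.0516],a=-.24)
def w(x,y,z):
    a=TR["a"];c,s=np.cos(a),np.sin(a); return [TR["o"][0]+c*x-s*y,TR["o"][1]+s*x+c*y,z]
def tray(p):
    a=TR["a"];c,s=np.cos(a),np.sin(a); d=np.asarray(p)[...,:2]-TR["o"]; return d@np.array([[c,-s],[s,c]])
def q(a=None):
    a=TR["a"] if a is None else a; return [np.cos(a/2),np.sin(a/2),0,0]
def toolT(r):
    T=np.eye(4);T[:3,:3]=Ro.from_quat(r.current_ee_rot()).as_matrix();T[:3,3]=r.current_tool_pos();return T
E
python3 - <<'E'
from h import *; from cell import r,optics; import pickle
print(r.current_opening()); r.move_to(w(-.06,0,.30),q()); r.set_gripper(0.15); 
T=toolT(r); im=optics.get_image("wrist"); pickle.dump((im,T),open("w1.pkl","wb"))
print(r.current_t(),r.finger_overhang,r.current_opening(),r.current_q().round(2),r.current_tool_pos(),np.round(im["mount"],3).tolist(),im["fx"],r.current_contact_force())
cv2.imwrite("pics/w1.png",cv2.cvtColor(im["pixels"],cv2.COLOR_RGB2BGR))
for c,z in(("blue",.037),("red",.037),("orange",.031)):
    for a,p in blobs(mask(im,c),60): W=ray(im,p,z,T); print(c,a,p.round(),W.round(4),tray(W).round(4))
E
```

```text
0.9989109765830138
3.0667 0.022 0.14859960222717136 [-0.16  0.26  1.66  0.    1.23  1.65] [ 0.52470773 -0.03731578  0.29998478] [[-0.0, -0.965, -0.262, 0.067], [1.0, -0.0, -0.0, -0.001], [0.0, -0.262, 0.965, -0.12], [0.0, 0.0, 0.0, 1.0]] 310.43129877691695 [-0.02156686 -0.56728819 -0.56015235]
blue 342 [209. 114.] [[0.5909 0.0019 0.037 ]] [[-0.005   0.0538]]
blue 324 [251. 114.] [[ 0.579  -0.0467  0.037 ]] [[-0.0051  0.0038]]
blue 290 [186. 164.] [[0.5383 0.0466 0.037 ]] [[-0.0667  0.0847]]
red 342 [294. 105.] [[ 0.5769 -0.099   0.037 ]] [[ 0.0053 -0.0475]]
orange 845 [328. 161.] [[ 0.4981 -0.1279  0.031 ]] [[-0.0643 -0.0943]]
```

View pics/w1.png

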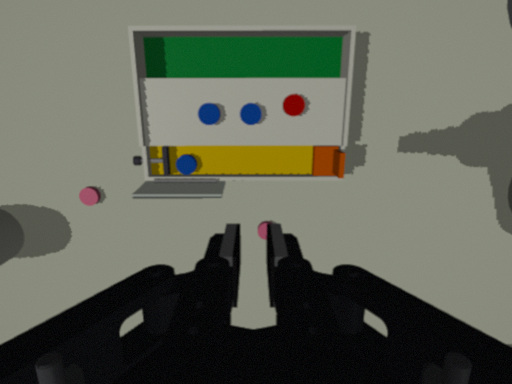

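The wrist view confirms the set: blue at (209,114) and (251,114), red at (294,105), blue_c at (186,164), follower at (328,161), dark stop near (167,158) and the lid standing at (180,188). The pink discs at (90,195) and (268,230) are on the counter outside the tray. I'll refine the tray frame from this picture and confirm the tablets in one enlarged crop.

Run:
```python
from h import *; import pickle
im,T=pickle.load(open("w1.pkl","rb"))
cv2.imwrite("pics/w1c.png",cv2.resize(cv2.cvtColor(im["pixels"][20:205,120:365],cv2.COLOR_RGB2BGR),None,fx=3.2,fy=3.2,interpolation=cv2.INTER_CUBIC))
def big(c):
    n,l,s,ce=cv2.connectedComponentsWithStats(mask(im,c)); i=1+np.argmax(s[1:,4]); return l==i
for c,f in(("green",1),("yellow",0)):
    m=big(c); xs=np.where(m.sum(0)>8)[0]
    P=[(x,(np.where(m[:,x])[0].max()+.5) if f else np.where(m[:,x])[0].min()-.5) for x in xs]
    W=ray(im,P,.032,T)[:,:2]; k=np.polyfit(W[:,1],W[:,0],1)
    for _ in range(4): g=abs(W[:,0]-np.polyval(k,W[:,1]))<.002; k=np.polyfit(W[g,1],W[g,0],1)
    print(c,"yaw",-np.arctan(k[0]),g.sum(),len(g),"tray x at edge",tray(W[g]).mean(0)[0])
    rows=np.where(m.sum(1)>100)[0]
    for z in(.006,.018,.032): 
        L=[(np.where(m[y])[0].min()-.5,y) for y in rows]; R=[(np.where(m[y])[0].max()+.5,y) for y in rows]
        print("  z",z,"y ends",np.median(tray(ray(im,L,z,T)),0).round(4),np.median(tray(ray(im,R,z,T)),0).round(4))
# platform white row extent
v=im["pixels"].max(2).astype(int); row=np.median(v[90:100],0); print(row[130:150],row[338:358])
m=big("orange"); xs=np.where(m.sum(0)>20)[0]; print("orange",xs.min(),xs.max(),tray(ray(im,[(xs.min()-.5,161)],.031,T)))
```

```text
green yaw -0.24035610778369093 193 198 tray x at edge 0.037403952914753305
  z 0.006 y ends [0.0631 0.1353] [ 0.063  -0.1079]
  z 0.018 y ends [0.0614 0.1314] [ 0.0614 -0.1047]
  z 0.032 y ends [0.0595 0.1268] [ 0.0594 -0.1011]
yellow yaw -0.23638242514194396 135 135 tray x at edge -0.044156472008259486
  z 0.006 y ends [-0.0663  0.1141] [-0.0663 -0.0788]
  z 0.018 y ends [-0.0642  0.1108] [-0.0642 -0.0765]
  z 0.032 y ends [-0.0617  0.107 ] [-0.0617 -0.0738]
[141.  141.  141.  143.5 150.5 158.  158.  150.  124.5  81.5  73.   88.5
  93.5  94.   96.  115.5 143.5 156.  157.5 157. ] [150.  150.  151.  149.5 150.  147.5 131.5 112.5 121.5 139.5 149.5 149.
 137.  111.   92.5  88.   88.   89.   89.   88. ]
orange 314 343 [[-0.06381997 -0.07579066]]
```

View pics/w1c.png

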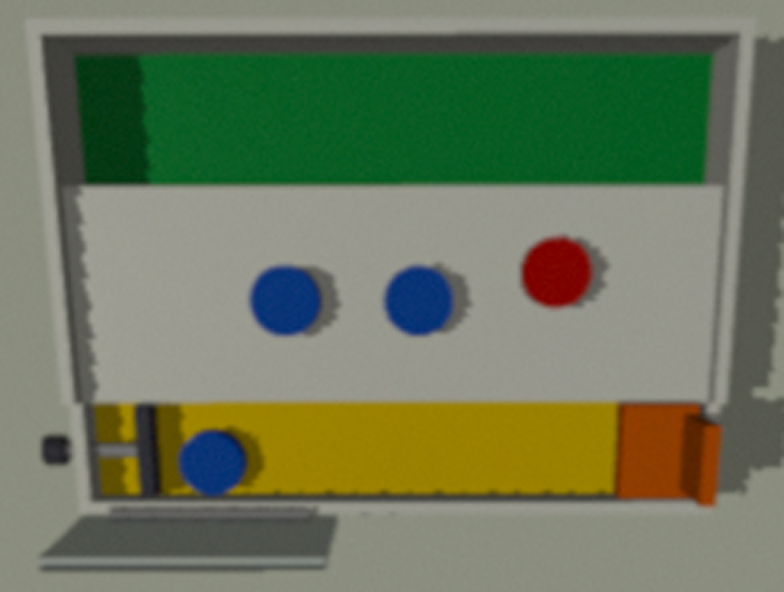

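The frame checks out with a shift of under 2 mm, and the stop face is at tray y of about 107 mm. Sweeping now, first blue only, with a check.

```bash
python3 - <<'E'
from h import *
json.dump(dict(o=w(.0016,.0012,0)[:2],a=-.239),open("tr.json","w"))
E
python3 - <<'E'
from h import *; from cell import r,optics; import pickle
y=.0526; t0=r.current_t()
r.move_to(w(.026,y,.11),q()); f0=r.current_contact_force()
r.move_linear(w(.026,y,.0575),vel=.1); print("down",(r.current_contact_force()-f0).round(2),r.current_tool_pos())
r.move_linear(w(-.037,y,.0575),vel=.07); print("push",(r.current_contact_force()-f0).round(2))
r.move_linear(w(-.030,y,.0575)); r.move_linear(w(.0,y,.12),vel=.2)
print(r.current_t()-t0,r.current_t())
im=optics.get_image("top")
for c,z in(("blue",.037),("red",.037)):
    for a,p in blobs(mask(im,c)):
        print(c,a,tray(ray(im,p,z)).round(4))
E
```

```text
down [ 0.11  0.46 -0.24] [ 0.62286432 -0.00593889  0.05799751]
push [0.17 0.63 0.1 ]
3.3415999999999997 6.4083
blue 76 [[-0.0561  0.053 ]]
blue 73 [[-0.0727  0.0873]]
```

Run:
```python
from h import *; from cell import r,optics; import pickle
t0=r.current_t()
y=.0026
r.move_linear(w(.026,y,.09),vel=.2); r.move_linear(w(.026,y,.0575),vel=.1)
r.move_linear(w(-.041,y,.0575),vel=.08); r.move_linear(w(-.034,y,.0575)); r.move_linear(w(-.034,y,.09),vel=.2)
y=-.0487
r.move_linear(w(-.03,y,.09),vel=.2); r.move_linear(w(-.03,y,.0575),vel=.1)
r.move_linear(w(.031,y,.0575),vel=.08); r.move_linear(w(.024,y,.0575)); r.move_linear(w(.024,y,.1),vel=.2)
r.move_to(w(-.06,0,.28),q())
print(r.current_t()-t0,r.current_t())
T=toolT(r); im=optics.get_image("wrist"); pickle.dump((im,T),open("w2.pkl","wb"))
cv2.imwrite("pics/w2.png",cv2.resize(cv2.cvtColor(im["pixels"][20:205,100:385],cv2.COLOR_RGB2BGR),None,fx=2.8,fy=2.8,interpolation=cv2.INTER_CUBIC))
for c,z in(("blue",.025),("red",.013),("orange",.031)):
    for a,p in blobs(mask(im,c)): print(c,a,p.round(),tray(ray(im,p,z,T)).round(4))
```

```text
5.741699999999999 12.2
blue 280 [209. 156.] [[-0.0556  0.0543]]
blue 306 [251. 159.] [[-0.059   0.0031]]
blue 325 [183. 168.] [[-0.0704  0.0863]]
red 382 [296.  48.] [[ 0.0677 -0.0482]]
orange 56 [298.  45.] [[ 0.0681 -0.0488]]
orange 957 [333. 165.] [[-0.0659 -0.0956]]
```

View pics/w2.png

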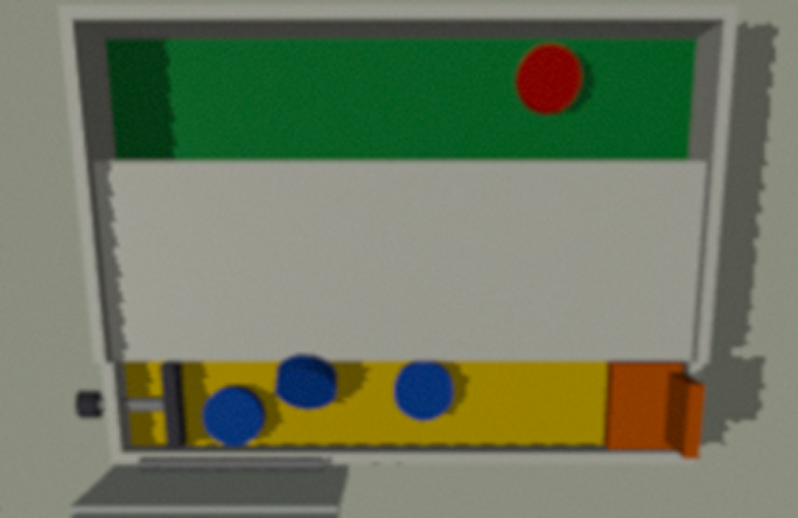

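Red lies flat in the pan at (549,78) of the crop, and the second blue at (424,390) is flat. The one at (306,381) looks darker and tilted, leaning on the platform edge, so I'll nudge it further in.

Run:
```python
from h import *; from cell import r,optics; import pickle
t0=r.current_t()
y=.054
r.move_to(w(-.022,y,.09),q()); r.move_linear(w(-.022,y,.057),vel=.1); f0=r.current_contact_force()
r.move_linear(w(-.047,y,.057),vel=.06); print((r.current_contact_force()-f0).round(2))
r.move_linear(w(-.034,y,.057)); r.move_linear(w(-.034,y,.1),vel=.2)
r.move_to(w(-.06,0,.28),q()); r.set_gripper(0.0)
print(r.current_t()-t0,r.current_t())
T=toolT(r); im=optics.get_image("wrist"); pickle.dump((im,T),open("w3.pkl","wb"))
cv2.imwrite("pics/w3.png",cv2.resize(cv2.cvtColor(im["pixels"][130:240,110:370],cv2.COLOR_RGB2BGR),None,fx=3,fy=3,interpolation=cv2.INTER_CUBIC))
for c,z in(("blue",.025),("red",.013),("orange",.031)):
    for a,p in blobs(mask(im,c),60): print(c,a,p.round(),tray(ray(im,p,z,T)).round(4))
K=np.array([[im["fx"],0,im["cx"]],[0,im["fy"],im["cy"]],[0,0,1]])
```

```text
[ 0.64  0.23 -0.16]
3.5500000000000007 15.8
blue 307 [251. 159.] [[-0.0592  0.003 ]]
blue 315 [209. 162.] [[-0.0633  0.055 ]]
blue 321 [184. 168.] [[-0.0707  0.0863]]
red 380 [296.  48.] [[ 0.0676 -0.0482]]
orange 60 [297.  45.] [[ 0.0675 -0.0471]]
orange 960 [333. 165.] [[-0.066  -0.0954]]
```

View pics/w3.png

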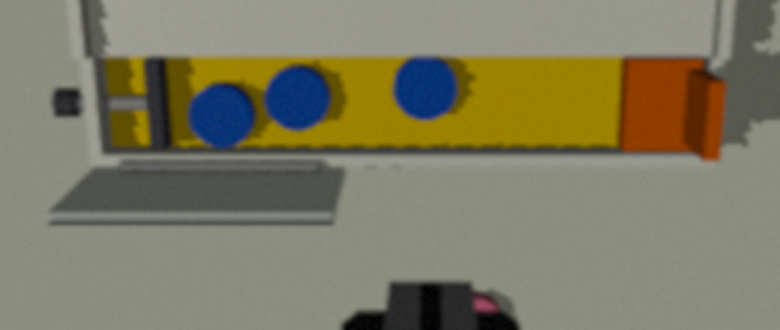

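All three blues lie flat in the trough and red is in the pan, so step 1 is met. Next I push the follower with force watched.

Run:
```python
from h import *; from cell import r
Y=np.array([.239*0-np.sin(TR["a"]),np.cos(TR["a"]),0])
Y=np.array([-np.sin(TR["a"]),np.cos(TR["a"]),0])
X=-.065; Z=.068
r.move_to(w(X,-.134,.12),q()); r.move_linear(w(X,-.134,Z),vel=.12); f0=r.current_contact_force()
def F(): return float(-(r.current_contact_force()-f0)@Y)
print("start",f0.round(2))
for y in(-.110,-.095,-.075,-.055,-.040,-.030):
    r.move_linear(w(X,y,Z),vel=.05); f=F(); print(y,round(f,2),round(r.current_t(),2))
    if f>3.5: break
else:
    while y<.03 and f<4.5 and r.current_t()<36:
        y+=.001; r.move_linear(w(X,y,Z),vel=.02); f=F(); print(round(y,4),round(f,2),end=" | ")
r.sleep(.15); print("\nfinal",y,F(),r.current_t())
```

```text
start [-0.51 -0.25  0.23]
-0.11 0.42 17.92
-0.095 -0.72 18.37
-0.075 -0.38 18.92
-0.055 -0.11 19.47
-0.04 -0.01 19.92
-0.03 -0.69 20.27
-0.029 0.21 | -0.028 0.05 | -0.027 -0.01 | -0.026 0.82 | -0.025 0.15 | -0.024 0.89 | -0.023 -1.07 | -0.022 0.21 | -0.021 0.81 | -0.02 0.97 | -0.019 -0.05 | -0.018 -0.07 | -0.017 0.34 | -0.016 0.32 | -0.015 -0.02 | -0.014 0.32 | -0.013 -0.59 | -0.012 -0.51 | -0.011 0.77 | -0.01 4.39 | -0.009 8.84 | 
final -0.00899999999999998 8.04178850058237 25.6667
```

The row went firm at 4.4 N then 8.8 N, just where predicted (tool y -10 mm). Backing off and looking.

Run:
```python
from h import *; from cell import r,optics; import pickle
r.move_linear(w(-.065,-.025,.068)); r.move_linear(w(-.065,-.025,.12),vel=.2)
r.move_to(w(-.09,.05,.26),q())
T=toolT(r); im=optics.get_image("wrist"); pickle.dump((im,T),open("w4.pkl","wb"))
cv2.imwrite("pics/w4.png",cv2.resize(cv2.cvtColor(im["pixels"][90:260,110:410],cv2.COLOR_RGB2BGR),None,fx=2.6,fy=2.6,interpolation=cv2.INTER_CUBIC))
P=[]
for c,z in(("blue",.025),("red",.013),("orange",.031)):
    for a,p in blobs(mask(im,c),60):
        W=tray(ray(im,p,z,T))[0]; print(c,a,p.round(),W.round(4))
        if c=="blue":P.append(W)
P=np.array(P); print(np.linalg.norm(P[:,None]-P[None],axis=2).round(4),r.current_t())
m=mask(im,"orange"); xs=np.where(m.sum(0)>20)[0]; print("nose",tray(ray(im,[(xs.min()-.5,np.where(m[:,xs.min()+3])[0].mean())],.031,T)))
```

```text
blue 1138 [234. 141.] [-0.0649  0.072 ]
red 499 [346.  14.] [ 0.0674 -0.0478]
orange 990 [283. 142.] [-0.0656  0.0171]
[[0.]] 27.0667
nose [[-0.06525074  0.03449343]]
```

View pics/w4.png

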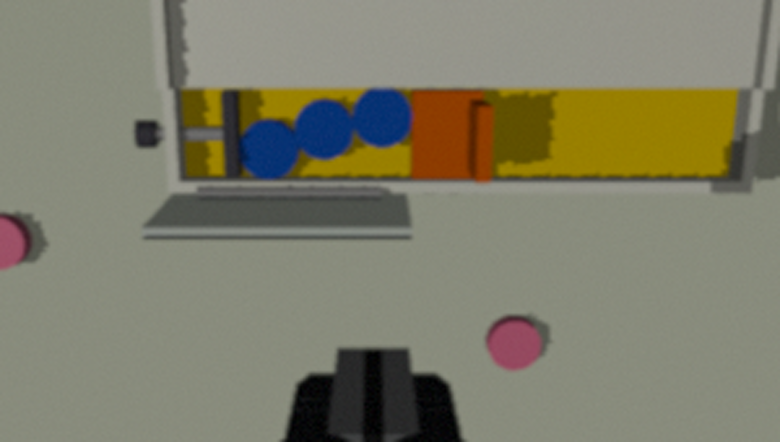

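The row is packed: stop at (231,135), tablets at (270,148), (325,128) and (383,117), nose face at (412,135), which makes about 73 mm from stop to nose. Now I fold the lid.

Run:
```python
from h import *; from cell import r,optics; import pickle
y=.087
def P(fx,tz): return w(fx-.011,y,tz+.022)
r.move_to(P(-.128,.11),q()); r.move_linear(P(-.128,.068),vel=.12); f0=r.current_contact_force()
F=lambda:(r.current_contact_force()-f0)
for a in((-.095,.068),(-.065,.068),(-.055,.056),(-.050,.046),(-.047,.0405)):
    r.move_linear(P(*a),vel=.07); print(a,F().round(2))
z=.0405
while z>.034:
    z-=.0005; r.move_linear(P(-.047,z),vel=.02); f=F(); print(round(z,4),f.round(1))
    if f[2]>6: break
r.move_linear(P(-.047,.06)); r.move_linear(P(-.047,.12),vel=.2)
r.move_to(w(-.10,.03,.27),q())
T=toolT(r); im=optics.get_image("wrist"); s=optics.get_image("scene"); pickle.dump((im,T,s),open("w5.pkl","wb"))
A=cv2.resize(im["pixels"][60:250,110:410],None,fx=1.9,fy=1.9,interpolation=cv2.INTER_CUBIC)[:360,:420]
B=cv2.resize(s["pixels"][190:340,90:260],None,fx=2.2,fy=2.4,interpolation=cv2.INTER_CUBIC)[:360,:374]
cv2.imwrite("pics/w5.png",cv2.cvtColor(np.hstack([A,B]),cv2.COLOR_RGB2BGR)); print(r.current_t())
for c,z in(("blue",.025),("red",.013),("orange",.031)):
    for a,p in blobs(mask(im,c),60): print(c,a,tray(ray(im,p,z,T))[0].round(4))
```

```text
(-0.095, 0.068) [-0.57 -0.43  0.68]
(-0.065, 0.068) [-0.03 -0.82 -0.02]
(-0.055, 0.056) [-0.28 -1.51 -0.32]
(-0.05, 0.046) [-0.11 -1.14 -0.18]
(-0.047, 0.0405) [-0.77 -1.82 -0.42]
0.04 [ 0.2 -0.6  1. ]
0.0395 [-0.  -1.5  1.2]
0.039 [-0.8 -0.5  0.2]
0.0385 [-0.2 -0.6  1.1]
0.038 [-1.  -1.   1.1]
0.0375 [ 0.2 -0.9  0.3]
0.037 [-0.8 -1.6  2.2]
0.0365 [-3.  -0.4  8.8]
33.825
red 392 [ 0.0655 -0.0479]
orange 905 [-0.0651  0.0176]
```

View pics/w5.png

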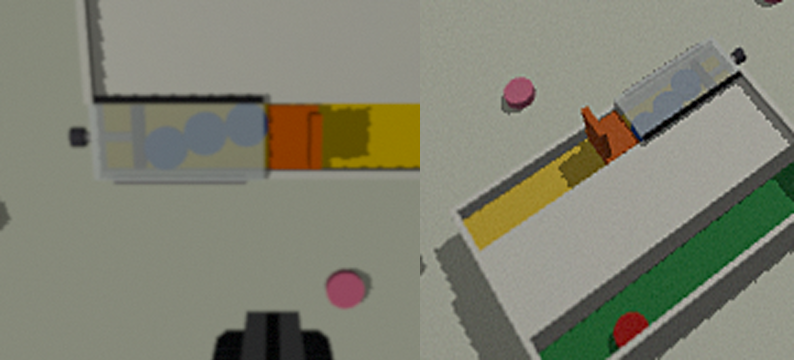

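The lid is flat over the row with its dark edge on the platform at row 100. The tablets are still packed under it at (167,148), (206,133) and (245,125), with the nose at (268,137). It pressed firm at z 36.5–37 mm, the stated shut height. Handing in.

```bash
python3 -c "
from cell import r
r.hand_in(); print(r.current_t())"
```

```text
the job is handed in; nothing more can be done
the job is handed in; nothing more can be done
```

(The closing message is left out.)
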